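# Latch the retaining bar over a row of caps in the trimming nest

## Task

Three moulded caps stand in the trimming nest; secure them for trimming with the retaining bar that lies on the bench. Lay the bar across the nest's two end supports over the caps, slide its one end right in under the fixed keeper, then press the other end down until the sprung latch snaps over it. Keep the caps standing in their pockets and leave the other tools where they are.

Things in the scene. Friction and masses are not known exactly. Their poses are not given: they have to be found in the camera images.
- retaining_bar: Loose aluminium bar, 200 mm long (y), 24 mm wide (x), symmetric. Origin: centre of its underside, z up. Body 176 mm long, 12 mm thick; at each end a tongue 6 mm thick, 12 mm long, flush with the underside (tips at y +-100). Black grip rib on top in the middle: 14 mm wide, 60 mm long (y), z 12 to 34 mm. Its place: nest x 0, y 0, z 57.5 mm, along the nest's y.
- bar_grip (a point): Middle of the bar's black grip rib, 24 mm above the bar's underside; axes as the bar's.
- nest: Trimming nest screwed to the bench: aluminium plate 100 x 262 x 10 mm with a grey block of three pockets in a row. Origin: centre of its underside, y along the row, z up. At each end a support whose flat rest pad is at z 57.5 mm: the keeper end at y +72 to +101, the latch end at y -72 to -97 mm. All heights 'above the pad' are above z 57.5 mm.
- keeper_mouth (a point): On the pad under the edge of the keeper's bridge plate: nest x 0, y +90, z 57.5 mm, axes as the nest's. The plate spans y +90 to +106, underside 9 mm and top 15 mm above the pad; the bar's tongue goes in under it along +y to an end stop at y +101. Flared side guides at y 71 to 89, 14 mm high above the pad, narrow the way to 30 mm.
- latch_hook (a point): Tip of the latch's hook at rest, underside: nest x 0, y -95.5 mm, 7 mm above the pad. Its steep ramp rises outward to a flat crest, y -101 to -109, 19 mm above the pad; a bar not yet latched rests with its end on the crest; about 10 N downward drives it past. Side cheeks 29 mm apart, flared on top, stand at y -78 to -94, up to 24 mm above the pad.
- spring_latch (a joint): Angle of the steel spring latch with its red thumb tab: 0 upright (hook over the pad), growing to 0.35 rad as it is driven outward; a spring returns it. Hinge along the nest's x at y -105 mm, 26 mm above the bench.
- pocket_1 (a point): Floor centre of the pocket next to the latch: nest x 0, y -46 mm, z 16 mm.
- pocket_2 (a point): Floor centre of the middle pocket: nest x 0, y 0, z 16 mm.
- pocket_3 (a point): Floor centre of the pocket next to the keeper: nest x 0, y +46 mm, z 16 mm.
- nested_cap_1: Red moulded cap, 44 mm across its flange, 39 mm high, standing in pocket 1; origin at the centre of its underside, z up. Its top is about 2.5 mm below the level of the rest pads.
- nested_cap_2: Red moulded cap, 44 mm across its flange, 39 mm high, standing in pocket 2; origin at the centre of its underside, z up. Its top is about 2.5 mm below the level of the rest pads.
- nested_cap_3: Red moulded cap, 44 mm across its flange, 39 mm high, standing in pocket 3; origin at the centre of its underside, z up. Its top is about 2.5 mm below the level of the rest pads.
- deburring_tool: Yellow deburring tool, 18 x 152 x 18 mm, lying on the bench near the work, a bystander; origin at the centre of its underside.
- wood_handled_tool: Trimming tool with a dark wooden handle, 24 x 128 x 24 mm, lying on the bench near the work, a bystander; origin at the centre of its underside.
- blade_case: Yellow case of spare blades, 26 x 66 x 14 mm, lying on the bench near the work, a bystander; origin at the centre of its underside.
- go_ring: Steel gauge ring, 64 mm across, 14 mm high, lying on the bench near the work, a bystander; origin at the centre of its underside.
There are look-alikes about, which are no part of the job. What is shaped like the nested_cap_3 but pink is not meant.

How it is judged:
At the end, for the whole second after the job is handed in: Bar level (0.025 rad) on both pads: origin within 5 mm across, 4.5 mm along and 3 mm in height of its place in the nest, aligned within 0.04 rad, at rest; spring latch closed over its end (below 0.03 rad); each cap upright (0.1 rad) within 6 mm of its pocket floor centre (x of retaining_bar in the frame of nest between -0.005 and 0.005 m and y of retaining_bar in the frame of nest between -0.0045 and 0.0045 m and z of retaining_bar in the frame of nest between 0.0545 and 0.0605 m and angle between the y axis of retaining_bar and the y axis of nest, either way round below 0.04 rad and angle between retaining_bar's own z axis and vertical below 0.025 rad and value of joint spring_latch below 0.03 rad and linear speed of retaining_bar below 0.01 m/s and distance between nested_cap_1 and pocket_1 below 0.006 m and angle between each of nested_cap_1, nested_cap_2, nested_cap_3's own z axis and vertical below 0.1 rad and distance between nested_cap_2 and pocket_2 below 0.006 m and distance between nested_cap_3 and pocket_3 below 0.006 m); the robot touches nothing.
It fails at once if A cap is knocked out of its pocket or tipped over (distance between nested_cap_1 and pocket_1 above 0.025 m or angle between any of nested_cap_1, nested_cap_2, nested_cap_3's own z axis and vertical above 0.5 rad or distance between nested_cap_2 and pocket_2 above 0.025 m or distance between nested_cap_3 and pocket_3 above 0.025 m).
It fails at once if One of the other tools is moved by more than 30 mm (distance of any of deburring_tool, wood_handled_tool, blade_case, go_ring from where it was at the start of the episode above 0.03 m).
It also fails if it takes over 48 s, if anything falls off the work surface, if the arm or the gripper's body presses on something with over 40 N, if the wrist force passes 120 N, or if a joint passes its speed limit or range.

## Robot

A 6-joint arm with a two-finger parallel gripper is mounted at the origin on a cart in front of the work surface, level with it; the furniture and walls round the work are solid. World frame = base frame: x ahead of the robot, y to its left, z up, the work surface at z = 0. Lengths are in m, angles in rad, forces in N, time in s.
With the tool pointing down it reaches from about 0.35 to 0.875 m from the base axis. Payload 4.2 kg.
Tool frame: the origin (TCP) lies between the finger pads; the fingertips stand 8 mm ahead of it and the grasp point (between the pads) lies 11 mm behind it (env.tip_extent is the distance from the TCP to the fingertips, in m); z points along the fingers, y is the line along which they close (so a half turn about z gives the same grasp; the last joint's range is limited). The gripper opens to 87 mm and grips with 3 to 60 N. Pads are 19 mm wide; open, the fingers measure 117 mm over their backs; the gripper's body (75 mm by 190 mm) begins 51 mm behind the grasp point.
Start: joints at [1.535, 0.385, 0.008, 0, -1.194, -0.259], TCP at [0.182, 0.598, 0.231] pointing down, gripper open.
Joint ranges: [-3.14, 3.14], [-1.21, 2.06], [-1.07, 1.41], [-3.16, 2.05], [-2.99, -0.16], [-3.1, 3.1]. Speed limits (rad/s): [2.79, 2.79, 3.14, 3.14, 3.14, 3.14].

## Interface

Orientations are given as a unit quaternion [w, x, y, z].
In Python, from station import env gives the robot as it stands.
- The arm moves only by the tool apply_moves, never from a script. Its argument "deltas" is one flat list of numbers, 6 for each row, row after row: the shift along the tool's x, y, z each as a share of 0.025 m, from -1 to 1, then the turn, a rotation vector about the tool's x, y, z each as a share of 0.1 rad, from -1 to 1. In form: [tx, ty, tz, ax, ay, az, tx, ty, tz, ax, ay, az, ...]. A call has 1 to 20 rows; each row shifts and turns the commanded pose from where the row before left it, along the tool's axes as they then stand; what a row does not reach is not made up. A row lasts 1/12 s, in which the tool goes at most 41.7 mm and 7.16 degrees, less where a joint would pass 70% of its speed; a pose out of reach is approached as far as the arm can. A call with a number of a shift or a turn outside -1 to 1 is refused whole. A call with a gripper value outside its range is refused whole. "grip" is the opening, from -1 (shut) to 1 (fully open), set as the call begins (left out, the last holds). The fingers move at their own pace and stop on an object; "force" is the grip in N (left out, the last holds). Time passes only in rows, so rows that do not move let the fingers close. It gives the time, the measured TCP pose, the force, the opening and the grip force at its end, in the units of the state.
- env.observe(): the state, without advancing time (a new reading comes with each control period).
- env.get_image(name): name is "scene" or "top" or "wrist"; returns a dict with "image" (400x640x3 uint8, red, green, blue), "fov_y" (degrees; the focal length in pixels is half the picture's height over the tangent of half this angle, whatever the lens; pixels are square), "cx", "cy" (the principal point, pixels), "origin" and "orientation" of the camera in the world. Camera axes: x right, y down, z forward; pixel columns grow to the right and rows downward; lengths in m; the calibration is good to about 2 mm. A picture is of the moment at which its call begins. There is no depth.
- env.hand_in(): hands the job in; it is judged then, once.
Trained networks look in a picture, given as the dict that the camera call returned (one of the last four; its "shot" number tells which), for a name from the list of things; names that differ only in an ending like _2 or _b are one class to them, and where a whole thing is asked for, a point or a joint stands for the part that bears it (a point fixed in the world has none). Each returns a list of dicts, best first, with "p" (0 to 1); they miss things now and then, are a little off and sometimes report something else, mostly with a low value. They report only what shows in the picture. A call takes as long as a camera call. They do not tell look-alikes from the thing itself.
- env.outline_of(picture, target): "pixels" (400x640 bool, what is visible of it) and "uv" ([column, row] in pixels, amid what is visible of it).
The state is a dict: "time": time; "qpos": joint angles; "qd": joint speeds; "effort": joint torques, N m; "ee_pos": TCP position; "ee_rot": TCP orientation; "wrist_force": force on the tool from outside, world axes, zero at the start; "wrist_torque": the same for the moment, N m; "finger_gap": opening from 0.0 (shut) to 1.0 (fully open); "gripper_force": force on a finger pad.
Only numpy, scipy, OpenCV 4.12 (cv2) and the standard library are available. Lean on these libraries where they do the work, as an engineer would, in place of code of your own. Each camera call takes 0.05 s, during which the arm holds its last target. There are 200 camera calls.

## Working session

There is one attempt and no reset: what is moved stays moved. The work goes in short steps, Python scripts to look and compute and a tool call to move; the robot and the scene stay as the last step left them, time stands still between calls to the robot, and variables do not carry over. Pictures are saved under pics/ and viewed, at most 10 in all, crops included, and the job is handed in when it is done.

Besides the shell and the picture viewer there is one more tool, called after "Emit:" as name(argument=value, ...), one argument or row to a line, values as JSON. apply_moves: Moves the arm, as the interface text tells. Shift numbers are shares of 0.025 m and turn numbers shares of 0.1 rad, none past 1 either way. Its arguments: {"type":"object","properties":{"deltas":{"type":"array","items":{"type":"number"}},"grip":{"type":"number"},"force":{"type":"number"}},"required":["deltas"]}

```bash
mkdir -p pics
cat > h.py <<'E'
import numpy as np, cv2
from scipy.spatial.transform import Rotation as R
from station import env
def rot(q): return R.from_quat([q[1],q[2],q[3],q[0]]).as_matrix()
def f(p): return 200/np.tan(np.radians(p["fov_y"])/2)
def ray(p,uv,z):
    d=rot(p["orientation"])@np.array([(uv[0]-p["cx"])/f(p),(uv[1]-p["cy"])/f(p),1.])
    o=np.array(p["origin"]); return o+d*(z-o[2])/d[2]
def proj(p,X):
    c=rot(p["orientation"]).T@(np.array(X)-p["origin"]); return np.array([p["cx"]+f(p)*c[0]/c[2],p["cy"]+f(p)*c[1]/c[2]])
def save(p,n): cv2.imwrite("pics/"+n,cv2.cvtColor(p["image"],cv2.COLOR_RGB2BGR))
E
python3 - <<'E'
from h import *
for n in ["scene","top"]:
    p=env.get_image(n); save(p,n+"0.png"); print(n,p["origin"],p["orientation"],p["fov_y"])
    for t in ["retaining_bar","bar_grip","nest","spring_latch","nested_cap_1","deburring_tool","wood_handled_tool","blade_case","go_ring"]:
        for r in env.outline_of(p,t)[:4]:
            m=r["pixels"]; c=cv2.minAreaRect(np.argwhere(m)[:,::-1].astype(np.float32))
            print(t,round(r["p"],2),np.round(r["uv"]),m.sum(),np.round(c[0]),np.round(c[1]),round(c[2]), ray(p,r["uv"],0.01).round(3))
print(env.observe())
E
```

```text
scene [-0.04575973 -1.05048157  0.74007221] [-0.49563458  0.83068339 -0.21955964  0.12690559] 45.30632455255236
retaining_bar 0.57 [287. 227.] 498 [289. 228.] [52. 12.] 34 [0.422 0.003 0.01 ]
bar_grip 0.86 [291. 228.] 503 [289. 228.] [52. 12.] 37 [ 0.428 -0.007  0.01 ]
nest 0.88 [341. 199.] 1528 [343. 194.] [76. 35.] 31 [0.639 0.068 0.01 ]
nest 0.59 [362. 195.] 130 [361. 198.] [17.  8.] 90 [0.708 0.054 0.01 ]
spring_latch 0.53 [361. 196.] 108 [362. 199.] [16.  7.] 90 [0.703 0.051 0.01 ]
spring_latch 0.24 [345. 200.] 1479 [343. 194.] [76. 36.] 32 [0.644 0.054 0.01 ]
nested_cap_1 0.67 [331. 183.] 149 [330. 184.] [13. 14.] 0 [0.668 0.178 0.01 ]
nested_cap_1 0.62 [300. 200.] 194 [299. 199.] [16. 14.] 90 [0.525 0.129 0.01 ]
nested_cap_1 0.54 [344. 193.] 110 [346. 194.] [14.  9.] 90 [0.668 0.095 0.01 ]
nested_cap_1 0.46 [309. 212.] 176 [308. 210.] [15. 13.] 90 [0.516 0.049 0.01 ]
deburring_tool 0.64 [342. 200.] 1529 [344. 194.] [75. 37.] 32 [0.64  0.063 0.01 ]
deburring_tool 0.55 [382. 247.] 144 [381. 248.] [29.  6.] 53 [ 0.598 -0.21   0.01 ]
wood_handled_tool 0.52 [294. 168.] 161 [294. 16
[... 1465 characters left out ...]
 0.01 ]
{'time': 1.0, 'qpos': array([ 1.53461393e+00,  3.84682741e-01,  7.86295519e-03, -3.54660152e-05,
       -1.19403311e+00, -2.58584474e-01]), 'qd': array([ 0.00169774, -0.00024777, -0.00037405,  0.00070583, -0.00147664,
        0.00104826]), 'effort': array([-9.11524057e-05, -3.90478027e+01,  1.87623006e+01,  4.22450513e+00,
        1.54996302e-02, -1.58658827e-05]), 'ee_pos': array([0.18154129, 0.59799883, 0.23054071]), 'ee_rot': array([ 2.99377861e-05,  9.89157748e-01, -1.46856897e-01, -1.32486099e-05]), 'wrist_force': array([-0.16707024, -0.69788533, -0.91085008]), 'wrist_torque': array([-0.02725409, -0.0512895 ,  0.01189802]), 'gripper_force': 0.0, 'finger_gap': 1.0004403875337855}
```

Run:
```python
import cv2
a=cv2.imread("pics/top0.png")[110:300,180:470]; cv2.imwrite("pics/t1.png",cv2.resize(a,None,fx=2.7,fy=2.7,interpolation=cv2.INTER_CUBIC))
a=cv2.imread("pics/scene0.png")[130:320,240:440]; cv2.imwrite("pics/s1.png",cv2.resize(a,None,fx=3,fy=3,interpolation=cv2.INTER_CUBIC))
```

```text
(no output)
```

View pics/t1.png

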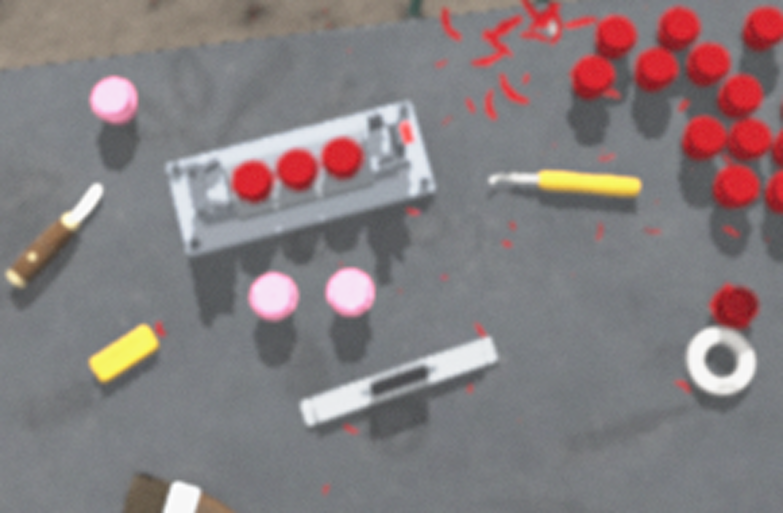

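View pics/s1.png

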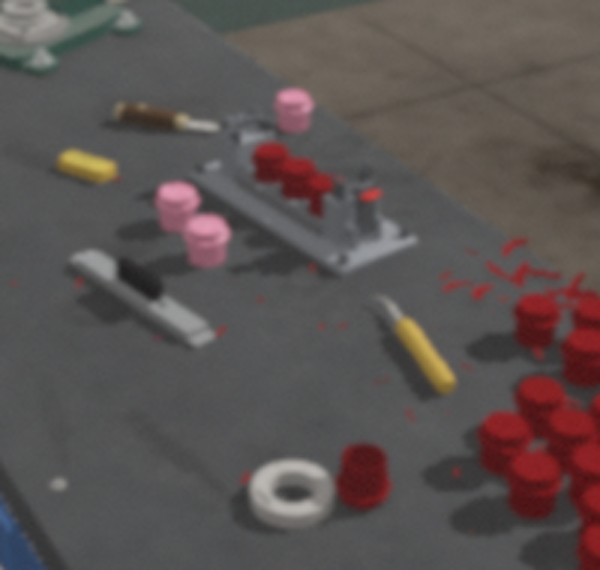

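The top view shows the nest (crop 168..435, 103..253) with the red latch tab to the right and the keeper to the left. The bar is below it (crop 302..497, 338..425), with two pink look-alikes in between. The scene view agrees with this.

Run:
```python
from h import *
p=env.get_image("top")
g=lambda u,v:(180+(u+.5)/2.7-.5,110+(v+.5)/2.7-.5)
C=[ray(p,g(*c),.01)for c in[(168,163),(410,103),(435,190),(190,253)]]
print(np.round(C,4)); c=np.mean(C,0)
for i in range(4): print(np.linalg.norm(C[i]-C[i-1]))
d=(C[0]+C[3]-C[1]-C[2])[:2]; print("nest",c,np.degrees(np.arctan2(d[1],d[0])))
hsv=cv2.cvtColor(p["image"],cv2.COLOR_RGB2HSV)
for t in [(252,181),(297,169),(342,157)]: print("cap",ray(p,g(*t),.055).round(4))
print("bar ends", [ray(p,g(*t),.009).round(4) for t in [(309,412),(491,351)]])
print("rib",[ray(p,g(*t),.034).round(4) for t in [(373,388),(428,370)]])
print("pinks",[ray(p,g(*t),.039).round(4) for t in [(273,295),(351,291)]])
w=env.get_image("wrist"); s=env.observe(); T=rot(s["ee_rot"])
print(w["fov_y"],"cam in tool",T.T@(np.array(w["origin"])-s["ee_pos"]),T.T@rot(w["orientation"]), T)
```

```text
[[ 0.673   0.2155  0.01  ]
 [ 0.705  -0.0401  0.01  ]
 [ 0.6094 -0.0534  0.01  ]
 [ 0.5763  0.2016  0.01  ]]
0.0976598224995264
0.2576286479064005
0.09647466668333392
0.2570592853234822
nest [0.64092837 0.08090322 0.01      ] 97.2697802049742
cap [0.6313 0.1271 0.055 ]
cap [0.6377 0.0818 0.055 ]
cap [0.6441 0.0363 0.055 ]
bar ends [array([0.4032, 0.0999, 0.009 ]), array([ 0.4395, -0.0864,  0.009 ])]
rib [array([0.417 , 0.0342, 0.034 ]), array([ 0.4273, -0.0208,  0.034 ])]
pinks [array([0.5186, 0.12  , 0.039 ]), array([0.5127, 0.0439, 0.039 ])]
61.30282617749422 cam in tool [ 0.0859274  -0.00044801 -0.15488277] [[ 1.19827395e-03 -9.51707878e-01 -3.07002734e-01]
 [ 9.99999264e-01  1.19947518e-03  1.84764120e-04]
 [ 1.92400691e-04 -3.07002730e-01  9.51708615e-01]] [[ 9.56851840e-01 -2.90576248e-01 -8.38901263e-06]
 [-2.90576247e-01 -9.56851840e-01  3.60610545e-05]
 [-1.85055281e-05 -3.20674386e-05 -9.99999999e-01]]
```

Emit:
apply_moves(
  deltas=[0, 0, 0, 0, 0, 0.985, 0, 0, 0, 0, 0, 0.985, 0, 0, 0, 0, 0, 0.985, 0, 0, 0, 0, 0, 0.985, 0, 0, 0, 0, 0, 0.985, 0, 0, 0, 0, 0, 0.985, 0, 0, 0, 0, 0, 0.985, 0, 0, 0, 0, 0, 0.985, 0, 0, 0, 0, 0, 0.985, 0, 0, 0, 0, 0, 0.985, 0, 0, 0, 0, 0, 0.985, 0.985, -0.38, 0.05, 0, 0, 0, 0.985, -0.38, 0.05, 0, 0, 0, 0.985, -0.38, 0.05, 0, 0, 0, 0.985, -0.38, 0.05, 0, 0, 0, 0.985, -0.38, 0.05, 0, 0, 0, 0.985, -0.38, 0.05, 0, 0, 0, 0.985, -0.38, 0.05, 0, 0, 0, 0.985, -0.38, 0.05, 0, 0, 0, 0.985, -0.38, 0.05, 0, 0, 0],
  grip=0,
)

```text
time: 2.77
ee_pos: [0.3084, 0.3957, 0.2195]
ee_rot: [-0.0, 0.772, -0.636, -0.0]
wrist_force: [-0.4, -0.8, 0.4]
finger_gap: 0.501
gripper_force: 0.0
```

Emit:
apply_moves(
  deltas=[0.985, -0.38, 0.05, 0, 0, 0, 0.985, -0.38, 0.05, 0, 0, 0, 0.985, -0.38, 0.05, 0, 0, 0, 0.985, -0.38, 0.05, 0, 0, 0, 0.985, -0.38, 0.05, 0, 0, 0, 0.985, -0.38, 0.05, 0, 0, 0, 0.985, -0.38, 0.05, 0, 0, 0, 0.985, -0.38, 0.05, 0, 0, 0, 0.985, -0.38, 0.05, 0, 0, 0, 0.985, -0.38, 0.05, 0, 0, 0, 0.985, -0.38, 0.05, 0, 0, 0, 0.985, -0.38, 0.05, 0, 0, 0, 0.985, -0.38, 0.05, 0, 0, 0, 0.985, -0.38, 0.05, 0, 0, 0, 0.985, -0.38, 0.05, 0, 0, 0, 0.985, -0.38, 0.05, 0, 0, 0, 0, 0, 0, 0, 0, 0, 0, 0, 0, 0, 0, 0],
)

```text
time: 4.27
ee_pos: [0.5327, 0.0382, 0.199]
ee_rot: [0.0, 0.771, -0.637, -0.0]
wrist_force: [0.0, 0.2, -0.8]
finger_gap: 0.504
gripper_force: 0.0
```

Run:
```python
from h import *
p=env.get_image("wrist"); save(p,"w1.png"); np.save("w1.npy",p,allow_pickle=True)
s=env.observe(); print(s["time"],s["ee_pos"],s["ee_rot"],s["qpos"])
cv2.imwrite("pics/w1b.png",cv2.resize(cv2.imread("pics/w1.png"),(800,500),interpolation=cv2.INTER_CUBIC))
```

```text
4.3167 [0.53231532 0.03896936 0.19912142] [ 1.24074210e-04  7.71405441e-01 -6.36343928e-01 -1.89805837e-04] [ 3.77012729e-01  2.56422756e-01 -2.63108282e-01 -2.44811076e-04
 -1.05166593e+00 -1.85593849e-01]
```

View pics/w1b.png

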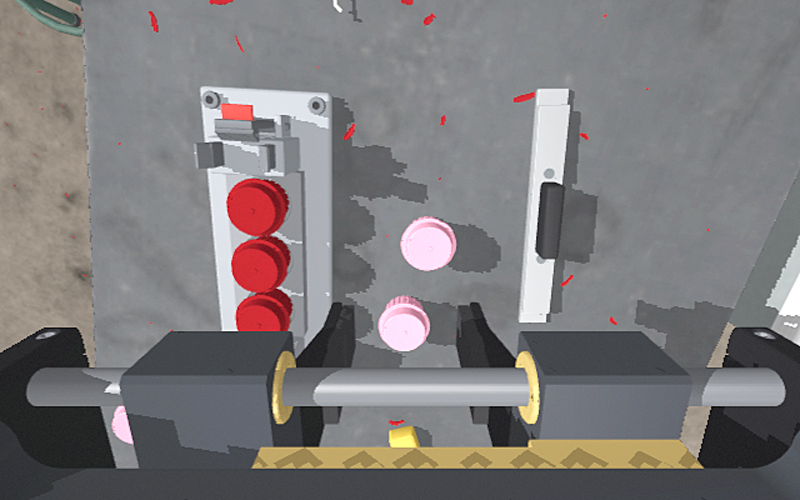

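The wrist view shows the nest (left) with the latch at the top, caps at x≈258, y≈205/262/315. The bar is at x≈520–572, y≈90–321. I'll zoom in for precise corners and fit the bar silhouette.

```bash
cat >> h.py <<'E'
from scipy.optimize import minimize
def box(x0,x1,y0,y1,z0,z1): return np.array([[x,y,z] for x in(x0,x1) for y in(y0,y1) for z in(z0,z1)])
BAR=[box(-.012,.012,-.1,.1,0,.006),box(-.012,.012,-.088,.088,0,.012),box(-.007,.007,-.03,.03,.012,.034)]
PLATE=[box(-.05,.05,-.131,.131,0,.01)]
def render(p,boxes,x,y,a,z=0):
    M=R.from_euler("z",a).as_matrix(); im=np.zeros((400,640),np.uint8)
    S=16
    for b in boxes:
        uv=np.array([proj(p,M@v+[x,y,z]) for v in b]); h=cv2.convexHull(np.round(uv*S).astype(np.int32))
        cv2.fillConvexPoly(im,h,255,cv2.LINE_AA,4)
    return im/255.
def fit(p,mask,boxes,x0,z=0,valid=None):
    v=np.ones_like(mask,float) if valid is None else valid
    mk=mask.astype(float)
    g=lambda q:(np.abs(render(p,boxes,q[0],q[1],q[2]/10,z)-mk)*v).sum()
    q0=np.array([x0[0],x0[1],x0[2]*10])
    r=minimize(g,q0,method="Nelder-Mead",options=dict(initial_simplex=np.vstack([q0]+[q0+d for d in np.diag([.008,.008,.4])]),xatol=1e-4,fatol=.5))
    return r.x*[1,1,.1],r.fun,mk.sum()
E
python3 - <<'E'
from h import *
p=env.get_image("wrist")
r=env.outline_of(p,"retaining_bar")[0]; print(r["p"],r["pixels"].sum())
q,e,n=fit(p,r["pixels"],BAR,[.422,.007,np.radians(11)]); print("bar",q[:2],np.degrees(q[2]),e,n)
m=np.zeros((400,640),bool)
for r in env.outline_of(p,"nest"): print(r["p"],r["uv"],r["pixels"].sum())
for r in env.outline_of(p,"nested_cap_1")[:6]: print("cap",r["p"],r["uv"],ray(p,r["uv"],.05))
im=cv2.cvtColor(p["image"],cv2.COLOR_RGB2BGR)
cv2.imwrite("pics/z1.png",cv2.resize(np.hstack([im[60:270,150:275],im[60:270,405:470]]),None,fx=2.8,fy=2.8,interpolation=cv2.INTER_CUBIC))
E
```

```text
0.97 5021
bar [0.42118303 0.01037723] 11.865725454440742 489.00392156862745 5021.0
0.9 [228.2, 136.8] 14006
cap 0.95 [208.2, 210.1] [0.63768148 0.08061476 0.05      ]
cap 0.88 [346.1, 197.5] [0.51134234 0.04326683 0.05      ]
cap 0.8 [205.8, 163.7] [0.64376759 0.0361689  0.05      ]
cap 0.76 [98.3, 340.1] [0.74183306 0.25336044 0.05      ]
cap 0.64 [324.4, 256.7] [0.51957701 0.10780797 0.05      ]
cap 0.57 [211.2, 249.1] [0.63117532 0.12097295 0.05      ]
```

View pics/z1.png

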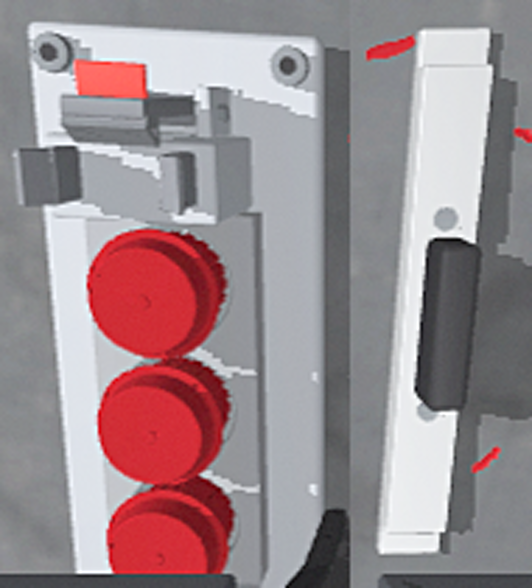

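Run:
```python
from h import *
p=np.load("w1.npy",allow_pickle=True).item()
N=lambda u,v:(150+(u+.5)/2.8-.5,60+(v+.5)/2.8-.5)
B=lambda u,v:N(u-350+255*2.8,v)
caps=np.array([ray(p,N(*c),.055) for c in[(145,302),(152,437),(160,560)]]); print(caps)
d=caps[2]-caps[0]; print(np.linalg.norm(d),"yaw",np.degrees(np.arctan2(-d[0],d[1])))
print("plate corners latch end",ray(p,N(26,25),.01),ray(p,N(323,35),.01),"right edge",ray(p,N(325,490),.01))
e1=[ray(p,B(418,30),.006),ray(p,B(490,29),.006)];e2=[ray(p,B(380,553),.006),ray(p,B(438,552),.006)]
print(np.array(e1),np.array(e2))
m1=np.mean(e1,0);m2=np.mean(e2,0);d=m2-m1; print("bar",(m1+m2)/2,np.linalg.norm(d),np.degrees(np.arctan2(-d[0],d[1])))
print("step",ray(p,B(417,66),.012),ray(p,B(492,66),.012),ray(p,B(383,534),.012),ray(p,B(440,534),.012))
s=(.4212,.0104,11.87)
for q,z,L in[((.422,.0075),0,11.2)]:
    pass
```

```text
[[0.64604895 0.03814416 0.055     ]
 [0.64002108 0.08399178 0.055     ]
 [0.63345946 0.1295392  0.055     ]]
0.09225805824647383 yaw 7.843024818395826
plate corners latch end [ 0.70772246 -0.03740907  0.01      ] [ 0.6085496  -0.05337759  0.01      ] right edge [0.58477931 0.11276928 0.01      ]
[[ 0.45464016 -0.08502986  0.006     ]
 [ 0.43043209 -0.09004144  0.006     ]] [[0.41342754 0.10990738 0.006     ]
 [0.39029188 0.10499343 0.006     ]]
bar [0.42219792 0.00995738 0.006     ] 0.19918366855368888 11.78358478382328
step [ 0.45337347 -0.07321832  0.012     ] [ 0.42821647 -0.07808549  0.012     ] [0.41688822 0.09890506 0.012     ] [0.39456961 0.0946081  0.012     ]
```

Emit:
apply_moves(
  deltas=[0.046, 0.911, 0.4, 0, 0, -0.15, 0.046, 0.911, 0.8, 0, 0, 0, 0.046, 0.911, 0.8, 0, 0, 0, 0.046, 0.911, 0.8, 0, 0, 0, 0.046, 0.911, 0.8, 0, 0, 0, 0, 0, 1, 0, 0, 0, 0, 0, 1, 0, 0, 0, 0, 0, 0.8, 0, 0, 0, 0, 0, 0, 0, 0, 0, 0, 0, 0, 0, 0, 0],
)

```text
time: 5.35
ee_pos: [0.4218, 0.0108, 0.0392]
ee_rot: [0.001, 0.777, -0.629, -0.0]
wrist_force: [0.2, 0.5, 0.8]
finger_gap: 0.5
gripper_force: 0.0
```

Run:
```python
from h import *
s=env.observe(); T=rot(s["ee_rot"]); print(s["time"],s["ee_pos"],np.degrees(np.arctan2(T[1,0],T[0,0])),T[:,2],s["qpos"],"need tool delta mm",1000*T.T@(np.array([.4220,.0100,.0225])-s["ee_pos"]))
p=np.load("w1.npy",allow_pickle=True).item(); t=env.get_image("scene"); top=env.get_image("top")
def tri(obs):
    A=[];b=[]
    for q,uv in obs:
        d=rot(q["orientation"])@np.array([(uv[0]-q["cx"])/f(q),(uv[1]-q["cy"])/f(q),1.]); d/=np.linalg.norm(d); P=np.eye(3)-np.outer(d,d); A.append(P);b.append(P@np.array(q["origin"]))
    return np.linalg.solve(sum(A),sum(b))
def red(im,x0,x1,y0,y1):
    h=cv2.cvtColor(im,cv2.COLOR_RGB2HSV)[y0:y1,x0:x1].astype(int); m=(h[...,1]>110)&(h[...,2]>170)&((h[...,0]<8)|(h[...,0]>172)); a=np.argwhere(m); return a.mean(0)[::-1]+[x0,y0],len(a)
a=red(p["image"],170,210,78,98);b=red(t["image"],355,372,185,205);c=red(top["image"],320,340,150,165)
print(a,b,c); 
for o in([(p,a[0]),(t,b[0])],[(top,c[0]),(t,b[0])]):
    X=tri(o);k=np.radians(8.1);M=np.array([[np.cos(k),-np.sin(k),0],[np.sin(k),np.cos(k),0],[0,0,1]]);print(X,"nest frame",M.T@(X-[.64,.084,0]))
```

```text
5.35 [0.42179068 0.01079285 0.03916182] -78.02366143553552 [-1.60205323e-03 -9.23742644e-04 -9.99998290e-01] [ 4.14167311e-01  3.10546168e-01 -7.16142795e-01  3.86981497e-04
 -5.45945741e-01 -2.05472186e-01] need tool delta mm [ 0.80950718 -0.06954782 16.66218498]
(array([189.29411765,  89.14052288]), 306) (array([363.5, 194.5]), 6) (array([330.26086957, 158.82608696]), 23)
[ 0.65753939 -0.02764687  0.06567319] nest frame [ 0.00163323 -0.11300437  0.06567319]
[ 0.65686988 -0.0295002   0.06689365] nest frame [ 0.00070926 -0.11474487  0.06689365]
```

Emit:
apply_moves(
  deltas=[0.03, 0, 0.35, 0, 0, 0, 0, 0, 0.31, 0, 0, 0, 0, 0, 0, 0, 0, 0],
)

```text
time: 5.7
ee_pos: [0.4221, 0.0098, 0.0227]
ee_rot: [0.0, 0.776, -0.63, -0.0]
wrist_force: [-0.6, -0.5, -0.8]
finger_gap: 0.501
gripper_force: 0.0
```

Emit:
apply_moves(
  deltas=[0, 0, 0, 0, 0, 0, 0, 0, 0, 0, 0, 0, 0, 0, 0, 0, 0, 0, 0, 0, 0, 0, 0, 0, 0, 0, 0, 0, 0, 0, 0, 0, 0, 0, 0, 0],
  grip=-1,
  force=50,
)

```text
time: 6.2
ee_pos: [0.422, 0.0096, 0.0229]
ee_rot: [0.0, 0.776, -0.63, -0.0]
wrist_force: [-1.2, -0.8, 2.9]
finger_gap: 0.156
gripper_force: 50.0
```

Emit:
apply_moves(
  deltas=[0, 0, -1, 0, 0, 0, 0, 0, -1, 0, 0, 0, 0, 0, -1, 0, 0, 0, 0, 0, -1, 0, 0, 0, 0, 0, -1, 0, 0, 0.655, -0.108, -0.906, 0, 0, 0, 0, -0.108, -0.906, 0, 0, 0, 0, -0.108, -0.906, 0, 0, 0, 0, -0.108, -0.906, 0, 0, 0, 0, -0.108, -0.906, 0, 0, 0, 0, -0.108, -0.906, 0, 0, 0, 0, -0.108, -0.906, 0, 0, 0, 0, -0.108, -0.906, 0, 0, 0, 0, -0.108, -0.906, 0, 0, 0, 0, -0.108, -0.906, 0, 0, 0, 0, 0, 0, 0, 0, 0, 0, 0, 0, 0, 0, 0, 0, 0, 0, 0, 0, 0, 0],
)

```text
time: 7.7
ee_pos: [0.6416, 0.0683, 0.1468]
ee_rot: [0.001, 0.755, -0.655, -0.001]
wrist_force: [0.1, -0.0, -1.3]
finger_gap: 0.16
gripper_force: 50.0
```

Run:
```python
from h import *
p=env.get_image("wrist"); save(p,"w2.png"); np.save("w2.npy",p,allow_pickle=True)
s=env.observe(); T=rot(s["ee_rot"]); print(s["time"],s["ee_pos"],np.degrees(np.arctan2(T[1,0],T[0,0])),T[:,2],s["qpos"])
im=cv2.imread("pics/w2.png")[0:300,130:530]
cv2.imwrite("pics/w2b.png",cv2.resize(im,None,fx=2,fy=2,interpolation=cv2.INTER_CUBIC))
```

```text
7.75 [0.64150854 0.06817622 0.14718719] -81.88145206181942 [-1.93092664e-03 -3.02280099e-04 -9.99998090e-01] [ 3.56002507e-01  4.83764271e-01 -5.10047280e-02 -4.52376980e-04
 -1.03794258e+00 -2.14076964e-01]
```

View pics/w2b.png

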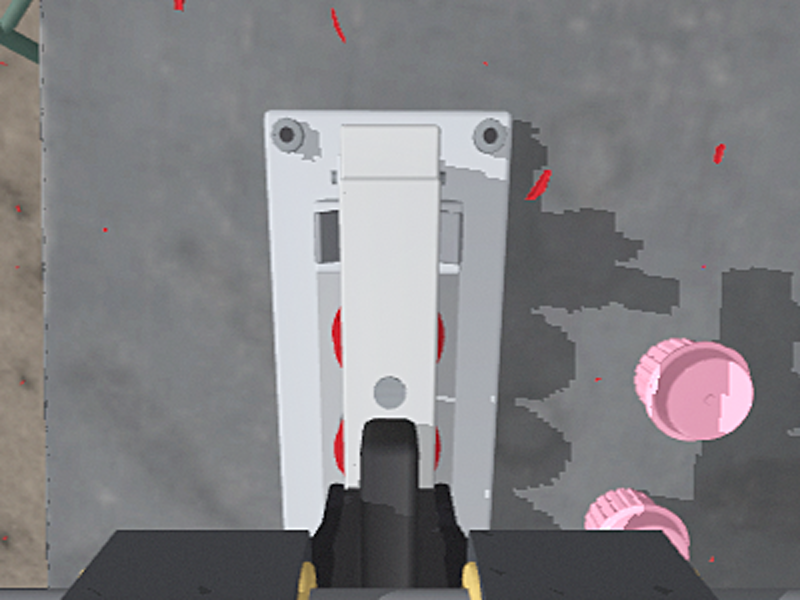

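The bar is held square over the nest. The plate's latch-end corners are at (265,111) and (511,113), the bar's tip corners at (341,126) and (438,126), and the caps show evenly on both sides.

Run:
```python
from h import *
p=np.load("w2.npy",allow_pickle=True).item()
N=lambda u,v:(130+(u+.5)/2-.5,(v+.5)/2-.5)
g=lambda c,z:ray(p,N(*c),z)
a,b=g((265,111),.01),g((511,113),.01); l=g((284,500),.01); r=g((492,500),.01)
print("plate",a,b,np.linalg.norm(a-b)); 
for u,v in((a,l),(b,r)): d=v-u; print("edge yaw",np.degrees(np.arctan2(-d[0],d[1])))
d=a-b; print("end yaw",np.degrees(np.arctan2(d[1],d[0]))); 
k=np.radians(8.1); y=np.array([-np.sin(k),np.cos(k),0]); print("centre",(a+b)/2+.131*y)
zb=.1472-.0227
c,e=g((341,126),zb+.006),g((438,126),zb+.006); print("tip",c,e,np.linalg.norm(c-e)); d=c-e; print(np.degrees(np.arctan2(d[1],d[0])))
print("bar centre",(c+e)/2+.1*y)
c2,e2=g((344,470),zb+.012),g((434,470),zb+.012); c1,e1=g((341,180),zb+.012),g((438,180),zb+.012)
d=(c2+e2-c1-e1); print("bar yaw",np.degrees(np.arctan2(-d[0],d[1])), "w",np.linalg.norm(c2-e2),np.linalg.norm(c1-e1))
# screws / pocket block edges
```

```text
plate [ 0.70716892 -0.03740688  0.01      ] [ 0.61010663 -0.05065675  0.01      ] 0.09796247559363092
edge yaw 7.997232164238861
edge yaw 8.306555519122625
end yaw 7.773337236755816
centre [0.64017971 0.08566129 0.01      ]
tip [ 0.66780827 -0.02761087  0.1305    ] [ 0.64524031 -0.03086247  0.1305    ] 0.022801001204285038
8.198765355409408
bar centre [0.64243416 0.06976569 0.1305    ]
bar yaw 8.093525543763079 w 0.0238691492041655 0.02251324095140215
```

Emit:
apply_moves(
  deltas=[0, 0, 0, 0, 0.55, 0, 0, 0, 0, 0, 0.55, 0, -0.1, 0, 0.552, 0, 0, 0, -0.1, 0, 0.552, 0, 0, 0, -0.1, 0, 0.552, 0, 0, 0, 0, 0, 0, 0, 0, 0, 0, 0, 0, 0, 0, 0],
)

```text
time: 8.33
ee_pos: [0.6413, 0.071, 0.1056]
ee_rot: [0.037, 0.754, -0.654, 0.041]
wrist_force: [1.0, -0.1, -0.6]
finger_gap: 0.158
gripper_force: 50.0
```

```bash
cat >> h.py <<'E'
K=np.radians(8.1); NM=np.array([[np.cos(K),-np.sin(K),0],[np.sin(K),np.cos(K),0],[0,0,1]]); NO=np.array([.6401,.0850,0])
def st():
    s=env.observe(); T=rot(s["ee_rot"]); B=T@np.diag([1,1,1.])
    n=lambda X:(1000*NM.T@(X-NO)-[0,0,57.5]).round(1)
    P=lambda v:n(s["ee_pos"]+T@np.array(v))
    print("t",round(s["time"],2),"TCP",n(s["ee_pos"]),"tilt",np.arcsin(T[2,0]).round(4),"roll",T[2,1].round(4),"yaw",np.degrees(np.arctan2(T[1,0],T[0,0])).round(2),
     "keeper tip",P([-.101,0,.0227]),"latch tip",P([.099,0,.0227]),"F",np.round(NM.T@s["wrist_force"],1))
    return s,T
E
python3 -c "
from h import *
st()
p=env.get_image('wrist'); save(p,'w3.png'); s=env.get_image('scene'); im=s['image'][160:230,290:390]
a=cv2.resize(cv2.imread('pics/w3.png')[20:300,200:460],None,fx=1.5,fy=1.5); b=cv2.resize(im[...,::-1],(380,266),interpolation=cv2.INTER_CUBIC)
o=np.zeros((420,780,3),np.uint8); o[:,:390]=a; o[:266,400:]=b; cv2.imwrite('pics/c3.png',o)"
```

```text
t 8.33 TCP [ -0.8 -14.   48.1] tilt 0.1105 roll 0.0017 yaw -81.84 keeper tip [-1.  83.9 14.4] latch tip [  -0.8 -114.9   36.5] F [ 1.  -0.3 -0.6]
```

View pics/c3.png

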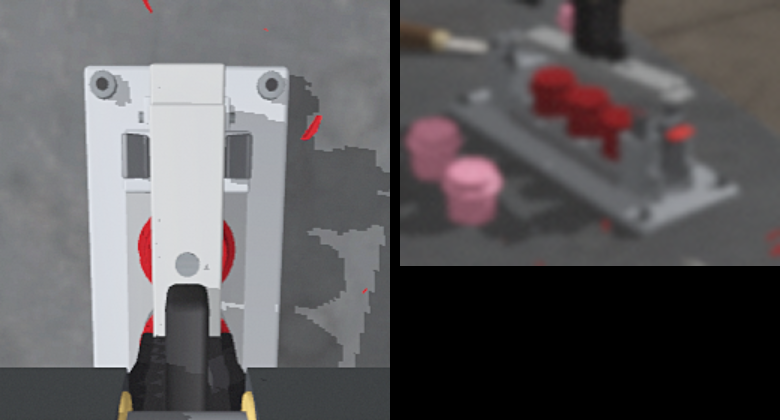

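The bar is centred over the caps and between the cheeks, and its keeper end is low. I'll lower it to the pad.

Emit:
apply_moves(
  deltas=[-0.03, 0, 0.26, 0, 0, 0, -0.03, 0, 0.25, 0, 0, 0, 0, 0, 0, 0, 0, 0, 0, 0, 0, 0, 0, 0],
)

```text
time: 8.77
ee_pos: [0.6419, 0.0713, 0.0924]
ee_rot: [0.037, 0.754, -0.654, 0.041]
wrist_force: [-0.4, -0.1, -0.4]
finger_gap: 0.157
gripper_force: 50.0
```

```bash
python3 -c "
from h import *
st()"
```

```text
t 8.77 TCP [ -0.2 -13.9  34.9] tilt 0.1103 roll 0.0012 yaw -81.87 keeper tip [-0.3 84.   1.3] latch tip [  -0.2 -114.8   23.3] F [-0.4 -0.1 -0.4]
```

Emit:
apply_moves(
  deltas=[-0.12, 0, -0.013, 0, 0, 0, -0.12, 0, -0.013, 0, 0, 0, -0.12, 0, -0.013, 0, 0, 0, -0.12, 0, -0.013, 0, 0, 0, -0.12, 0, -0.013, 0, 0, 0, 0, 0, 0, 0, 0, 0, 0, 0, 0, 0, 0, 0],
)

```text
time: 9.35
ee_pos: [0.6401, 0.0867, 0.093]
ee_rot: [0.036, 0.754, -0.654, 0.042]
wrist_force: [0.2, -0.2, -0.9]
finger_gap: 0.157
gripper_force: 50.0
```

```bash
python3 -c "
from h import *
st()"
```

```text
t 9.35 TCP [ 0.2  1.7 35.5] tilt 0.1099 roll -0.0001 yaw -81.84 keeper tip [ 0.1 99.6  1.9] latch tip [  0.3 -99.2  23.8] F [ 0.1 -0.2 -0.9]
```

Emit:
apply_moves(
  deltas=[0.005, 0, 0.089, 0, -0.183, 0, 0.007, 0, 0.089, 0, -0.183, 0, 0.009, 0, 0.089, 0, -0.183, 0, 0.01, 0, 0.089, 0, -0.183, 0, 0.012, 0, 0.089, 0, -0.183, 0, 0.013, 0, 0.089, 0, -0.183, 0, 0, 0, 0, 0, 0, 0, 0, 0, 0, 0, 0, 0],
  force=60,
)

```text
time: 10.02
ee_pos: [0.642, 0.0852, 0.0853]
ee_rot: [-0.003, 0.756, -0.655, 0.001]
wrist_force: [-7.4, 5.0, 18.2]
finger_gap: 0.159
gripper_force: 60.0
```

```bash
python3 -c "
from h import *
st()
p=env.get_image('wrist'); save(p,'w4.png'); s=env.get_image('scene'); im=s['image'][160:230,290:390]
a=cv2.resize(cv2.imread('pics/w4.png')[20:300,200:460],None,fx=1.5,fy=1.5); b=cv2.resize(im[...,::-1],(380,266),interpolation=cv2.INTER_CUBIC)
o=np.zeros((420,780,3),np.uint8); o[:,:390]=a; o[:266,400:]=b; cv2.imwrite('pics/c4.png',o)"
```

```text
t 10.02 TCP [ 1.9 -0.1 27.8] tilt -0.0014 roll -0.0055 yaw -81.79 keeper tip [  1.9 100.9   5.2] latch tip [  2.3 -99.1   4.9] F [-6.6  6.  18.2]
```

View pics/c4.png

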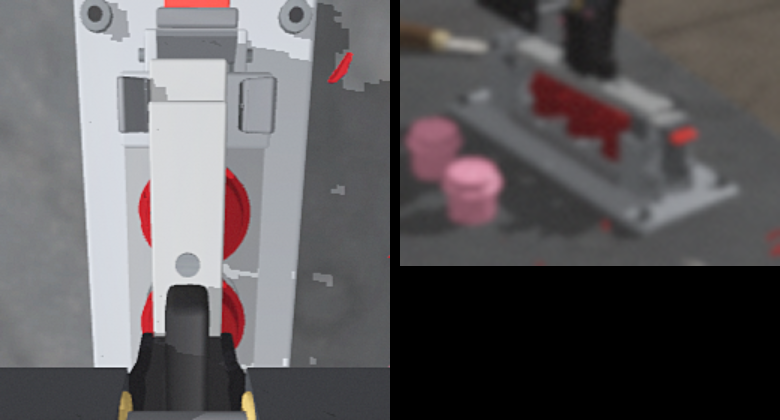

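Bar is under the keeper with its latch end on the ramp (not yet snapped) and slightly toward +x. Pressing on, with lateral correction.

Emit:
apply_moves(
  deltas=[0, 0.06, 0.08, 0, -0.15, 0, 0, 0.06, 0.08, 0, -0.15, 0, 0, 0, 0.08, 0, -0.1, 0, 0, 0, 0, 0, 0, 0],
)

```text
time: 10.45
ee_pos: [0.6411, 0.0848, 0.0801]
ee_rot: [-0.018, 0.756, -0.655, -0.013]
wrist_force: [-4.2, 3.4, 19.5]
finger_gap: 0.161
gripper_force: 60.0
```

```bash
python3 -c "
from h import *
st()"
```

```text
t 10.45 TCP [ 1.  -0.4 22.6] tilt -0.0424 roll -0.0106 yaw -81.81 keeper tip [  1.  101.5   4.2] latch tip [  1.4 -98.3  -4.3] F [-3.7  4.  19.5]
```

Emit:
apply_moves(
  deltas=[0, 0.04, 0.08, 0, 0, 0, 0, 0, 0.08, 0, 0, 0, 0, 0, 0, 0, 0, 0],
)

```text
time: 10.7
ee_pos: [0.6411, 0.0848, 0.08]
ee_rot: [-0.018, 0.756, -0.654, -0.011]
wrist_force: [-9.6, 1.9, 33.2]
finger_gap: 0.156
gripper_force: 60.1
```

```bash
python3 -c "
from h import *
st()
p=env.get_image('wrist'); save(p,'w5.png'); s=env.get_image('scene'); im=s['image'][160:230,290:390]
a=cv2.resize(cv2.imread('pics/w5.png')[0:280,200:460],None,fx=1.5,fy=1.5); b=cv2.resize(im[...,::-1],(380,266),interpolation=cv2.INTER_CUBIC)
o=np.zeros((420,780,3),np.uint8); o[:,:390]=a; o[:266,400:]=b; cv2.imwrite('pics/c5.png',o)"
```

```text
t 10.7 TCP [ 1.  -0.4 22.5] tilt -0.0407 roll -0.0135 yaw -81.69 keeper tip [  0.9 101.5   4. ] latch tip [  1.6 -98.4  -4.2] F [-9.3  3.3 33.2]
```

View pics/c5.png

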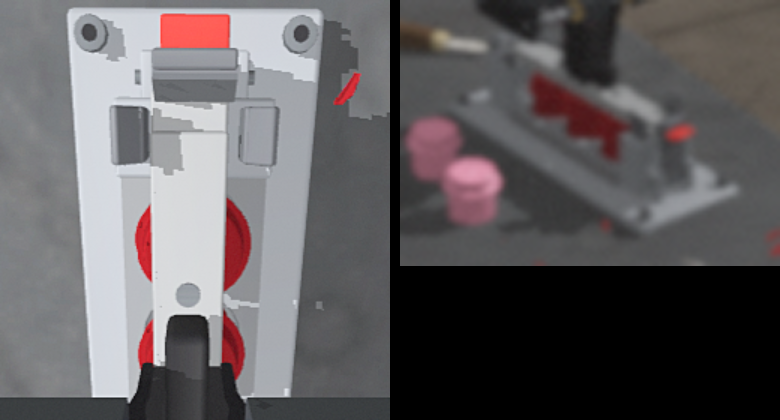

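The hook now sits over the tongue, and the TCP stops at the seated height. I'll relax the press, open the gripper and retreat.

Emit:
apply_moves(
  deltas=[0, 0.02, -0.12, 0, 0.1, 0, 0, 0.02, -0.12, 0, 0.1, 0, 0, 0.0, -0.1, 0, 0.1, 0, 0, 0, 0, 0, 0, 0, 0, 0, 0, 0, 0, 0],
)

```text
time: 11.22
ee_pos: [0.6377, 0.0839, 0.0802]
ee_rot: [-0.006, 0.755, -0.655, -0.002]
wrist_force: [1.6, 1.5, 7.8]
finger_gap: 0.155
gripper_force: 60.0
```

```bash
python3 -c "
from h import *
st()"
```

```text
t 11.22 TCP [-2.5 -0.7 22.7] tilt -0.0109 roll -0.0055 yaw -81.87 keeper tip [ -2.5 100.5   1.1] latch tip [ -2.4 -99.5  -1.1] F [1.8 1.3 7.8]
```

Emit:
apply_moves(
  deltas=[0, -0.06, -0.06, 0, 0, 0, 0, -0.04, -0.02, 0, 0, 0, 0, 0, 0, 0, 0, 0, 0, 0, 0, 0, 0, 0],
)

```text
time: 11.55
ee_pos: [0.6382, 0.084, 0.0804]
ee_rot: [-0.004, 0.755, -0.655, -0.004]
wrist_force: [0.1, 1.8, 4.8]
finger_gap: 0.156
gripper_force: 60.0
```

```bash
python3 -c "
from h import *
st()"
```

```text
t 11.55 TCP [-2.  -0.7 22.9] tilt -0.0103 roll -0.0005 yaw -81.86 keeper tip [ -2.1 100.5   1.2] latch tip [ -1.9 -99.5  -0.9] F [0.3 1.8 4.8]
```

Good. The load is small, so I'll release, lift and look.

Emit:
apply_moves(
  deltas=[0, -0.03, -0.04, 0, 0, 0, 0, 0, 0, 0, 0, 0, 0, 0, 0, 0, 0, 0],
)

```text
time: 11.8
ee_pos: [0.6383, 0.0841, 0.0807]
ee_rot: [-0.003, 0.755, -0.655, -0.004]
wrist_force: [0.7, 3.6, 2.8]
finger_gap: 0.155
gripper_force: 60.0
```

Emit:
apply_moves(
  deltas=[0, 0, 0, 0, 0, 0, 0, 0, 0, 0, 0, 0, 0, 0, 0, 0, 0, 0, 0, 0, 0, 0, 0, 0, 0, 0, -0.4, 0, 0, 0, 0, 0, -1, 0, 0, 0, 0, 0, -1, 0, 0, 0, 0, 0, -1, 0, 0, 0, 0.8, 0, -1, 0, 0, 0, 0.8, 0, -1, 0, 0, 0, 0.8, 0, 0, 0, 0, 0, 0, 0, 0, 0, 0, 0, 0, 0, 0, 0, 0, 0],
  grip=-0.2,
)

```text
time: 12.88
ee_pos: [0.6471, 0.0222, 0.2163]
ee_rot: [-0.003, 0.755, -0.656, -0.004]
wrist_force: [-0.8, -0.4, 0.1]
finger_gap: 0.401
gripper_force: 0.0
```

```bash
python3 -c "
from h import *
st()
p=env.get_image('wrist'); save(p,'w6.png'); s=env.get_image('scene'); im=s['image'][160:230,290:390]
r=env.outline_of(p,'retaining_bar')
for q in r[:1]:
    x,e,n=fit(p,q['pixels'],BAR,[.64,.085,K],z=.0575); print(q['p'],(NM.T@(np.r_[x[:2],0]-NO)*1000).round(1),np.degrees(x[2]),e,n)
a=cv2.imread('pics/w6.png')[0:320,120:500]; b=cv2.resize(im[...,::-1],(380,266),interpolation=cv2.INTER_CUBIC)
o=np.zeros((320,780,3),np.uint8); o[:,:380]=a; o[:266,400:]=b; cv2.imwrite('pics/c6.png',o)"
```

```text
t 12.88 TCP [ -1.9 -63.1 158.8] tilt -0.0101 roll -0.0003 yaw -81.97 keeper tip [ -1.8  38.1 137.1] latch tip [  -2.  -161.9  135.1] F [-0.8 -0.3  0.1]
0.81 [-1.3  6.4  0. ] 7.981780331606863 1307.729411764706 3454.0
```

View pics/c6.png

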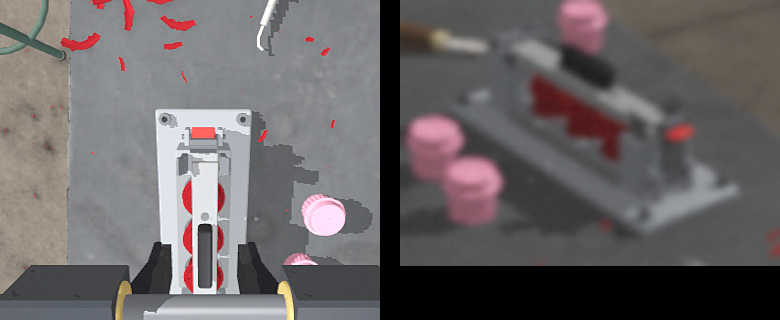

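```bash
python3 -c "
from h import *
n=lambda X:(NM.T@(X-NO)*1000).round(1)
for nm in ('wrist',):
    p=env.get_image(nm); im=p['image']; g=im.max(2)
    col=g[205:260,324:327].mean(1); i=np.argmin(np.diff(col.astype(float)))+205; print('rib end row',i,n(ray(p,(325,i+.5),.0575+.033)),'want y -30')
    row=g[250,300:350]; d=np.where(row<70)[0]+300; print('rib cols',d[0],d[-1],n(ray(p,(d[0]-.5,250),.0915)),n(ray(p,(d[-1]+.5,250),.0915)))
    h=cv2.cvtColor(im,cv2.COLOR_RGB2HSV)[120:142,305:340].astype(int); m=(h[...,1]>110)&(h[...,2]>170)&((h[...,0]<8)|(h[...,0]>172)); a=np.argwhere(m).mean(0)[::-1]+[305,120]; print('tab',a,n(ray(p,a,.066)))
w=np.load('w1.npy',allow_pickle=True).item(); print('tab at start',n(ray(w,(189.3,89.1),.066)))
im=p['image']; cv2.imwrite('pics/c7.png',cv2.resize(im[100:290,265:385][...,::-1],None,fx=3.1,fy=3.1,interpolation=cv2.INTER_CUBIC))
"
```

```text
rib end row 222 [ -2.  -36.5  90.5] want y -30
rib cols 330 330 [ -6.1 -10.   91.5] [ -7.  -10.   91.5]
tab [322.54545455 131.09881423] [   0.3 -113.5   66. ]
tab at start [   1.2 -114.    66. ]
```

View pics/c7.png

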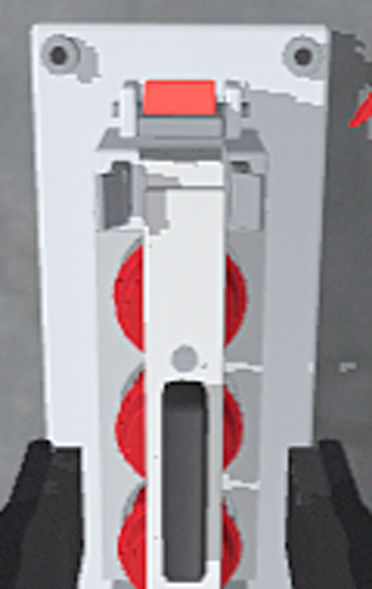

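```bash
python3 -c "
from h import *
p=env.get_image('wrist'); n=lambda u,v,z:(NM.T@(ray(p,(265+(u+.5)/3.1-.5,100+(v+.5)/3.1-.5),.0575+z)-NO)*1000).round(1)
print('rib base end',n(185,381,.012),'rib top far (30)',n(185,580,.034),'step(-88)',n(145,186,.012),n(224,186,.012))
print('body sides mid',n(146,350,.012),n(223,350,.012))
print('plate corners (+-50,-131)',n(31,25,-.0475),n(329,25,-.0475))
print('caps L',n(115,298,-.0025),n(247,298,-.0025))
"
```

```text
rib base end [ -1.4 -27.9  69.5] rib top far (30) [-1.5 28.6 91.5] step(-88) [ 10.4 -88.5  69.5] [-12.5 -88.6  69.5]
body sides mid [ 10.5 -38.   69.5] [-12.9 -38.   69.5]
plate corners (+-50,-131) [  49.6 -130.5   10. ] [ -48.9 -130.8   10. ]
caps L [ 20.6 -50.1  55. ] [-20.8 -50.1  55. ]
```

```bash
python3 -c "
from station import env
print(env.hand_in())"
```

```text
the job is handed in; nothing more can be done
None
```

I handed the job in at about 13 s: the last images show the bar about 1 mm off centre on both pads, one end under the keeper and the latch snapped shut over the other, with all three caps standing; no verdict came back, and I didn't re-measure the other tools.

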